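# A short run of the hood fan from the pull-knob console

## Task

Flour dust is hanging over the pasta board: give the hood fan a short run. Pull the blue knob on the steel console straight up until it clicks out to its detent, leave it out for about a second, then push it fully back down and let go. Leave the yellow and red knobs as they are.

Things in the scene. Friction and masses are not known exactly. Their poses are not given: they have to be found in the camera images.
- fan_knob_top (a point): Centre of the flat top of the BLUE fan knob, an upright cylinder 32 mm wide, 24 mm tall, on a thin stem; moves with the knob. z up, y along the row of three knobs, x across it. Pushed in, this top is 93 mm above the worktop and 38 mm above the console, a fixed steel box 100 mm across, 270 mm along the row, 55 mm high. Under the head: a black collar 26 mm wide, 8 mm high, then a 6 mm gap.
- fan_knob (a joint): Travel of the blue knob in m: 0 pushed fully in (fan off, its start), 0.024 pulled straight up to the end stop (fan on). Detent at both ends: up to about 7 N resists the first half of the travel either way; past the middle it snaps on to the far end and stays there when released.
- lamp_knob (a joint): Travel of the YELLOW lamp knob, same make but counted from its start: 0 pulled out (lamp on), 0.024 pushed in; it starts out, its top 117 mm above the worktop, and is to stay out. The three knobs stand 80 mm apart on the console's centre line, one in the middle, in any order of colours.
- warmer_knob (a joint): Travel of the RED plate-warmer knob, same make and values as the blue; starts pushed in (0) and is to stay in.

How it is judged:
By the outcome, as a careful person would: the job done as asked, in the order asked, and still so for the second after the job is handed in, with the robot touching nothing.
It also fails if it takes over 32 s, if anything falls off the work surface, if the arm or the gripper's body presses on something with over 40 N, if the wrist force passes 120 N, or if a joint passes its speed limit or range.

## Robot

A 6-joint arm with a two-finger parallel gripper is mounted at the origin on the work surface. World frame = base frame: x ahead of the robot, y to its left, z up, the work surface at z = 0. Lengths are in m, angles in rad, forces in N, time in s.
With the tool pointing down it reaches from about 0.4 to 0.825 m from the base axis. Payload 7 kg.
Tool frame: the origin (TCP) lies between the finger pads; the fingertips stand 8 mm ahead of it and the grasp point (between the pads) lies 11 mm behind it; z points along the fingers, y is the line along which they close (so a half turn about z gives the same grasp; the last joint's range is limited). The gripper opens to 88 mm and grips with 3 to 60 N. Pads are 19 mm wide; open, the fingers measure 130 mm over their backs; the gripper's body (78 mm by 193 mm) begins 47 mm behind the grasp point.
Start: joints at [1.551, 0.359, 0.012, 0, -1.224, -0.288], TCP at [0.205, 0.643, 0.235] pointing down, gripper open.
Joint ranges: [-3.07, 3.07], [-1.43, 2.12], [-1.02, 1.25], [-3.03, 1.67], [-3.05, -0], [-3.03, 3.03]. Speed limits (rad/s): [2.39, 2.39, 3.01, 3.14, 3.14, 3.14].

## Interface

Orientations are given as a 3x3 rotation matrix whose columns are the frame's x, y, z axes.
In Python, from cell import r, cams, ticket gives the robot as it stands (r), with the cameras (cams) and the job (ticket).
- The arm moves only by the shell command python3 jog.py 'ROWS'. ROWS is a JSON list of rows, 1 to 5 of them, each an object with the fields d (a list: dx, dy, dz in normalised numbers (1 is 0.3 m)), yaw (a turn about the tool's z in normalised numbers (1 is 2 rad)), aperture (the opening from 0.0 (shut) to 1.0 (fully open)); a field left out counts as zero (the opening has to be given); each row shifts and turns the commanded pose from where the row before left it, along the tool's axes as they then stand; what a row does not reach is not made up. A row lasts 1/12 s, in which the tool goes at most 0.0417 m and 0.125 rad, less where a joint would pass 70% of its speed; a pose out of reach is approached as far as the arm can. The fingers move at their own pace and stop on an object; the grip force is fixed at half the most. Time passes only in rows, so rows that do not move let the fingers close. It prints the time, the measured TCP pose, the force, the opening and the grip force at its end. Input that does not fit is refused with a message, and nothing moves.
- r.observe(): the state, without advancing time (a new reading comes with each control period).
- cams.grab_frame(name): name is "side" or "top"; returns a dict with "img" (420x560x3 uint8, blue, green, red), "fx", "fy", "cx", "cy" (pixels), "cam_to_world" (4x4, takes a point from camera to world coordinates). Camera axes: x right, y down, z forward; pixel columns grow to the right and rows downward; lengths in m; the calibration is good to about 2 mm. A picture is of the moment at which its call begins. There is no depth.
- ticket.close_job(): hands the job in; it is judged then, once.
The state is a dict: "clock": time; "joint_positions": joint angles; "joint_velocities": joint speeds; "joint_efforts": joint torques, N m; "eef_pos": TCP position; "eef_rot": TCP orientation; "force": force on the tool from outside, world axes, zero at the start; "moment": the same for the moment, N m; "opening": opening from 0.0 (shut) to 1.0 (fully open); "gripper_force": force on a finger pad.
Only numpy, scipy, OpenCV 4.12 (cv2) and the standard library are available. Lean on these libraries where they do the work, as an engineer would, in place of code of your own. Each camera call takes 0.05 s, during which the arm holds its last target. There are 200 camera calls.

## Working session

There is one attempt and no reset: what is moved stays moved. The work goes in short steps, Python scripts to look and compute and a shell command to move; the robot and the scene stay as the last step left them, time stands still between calls to the robot, and variables do not carry over. Pictures are saved under pics/ and viewed, at most 10 in all, crops included, and the job is handed in when it is done.

```bash
ls; mkdir -p pics; python3 - <<'E'
from cell import r, cams, ticket
import cv2,numpy as np
s=r.observe();print(s['clock'],s['eef_pos'],np.round(s['eef_rot'],3),s['opening'],s['force'])
a=cams.grab_frame('top');b=cams.grab_frame('side')
for n,f in(('top',a),('side',b)):
    cv2.imwrite(f'pics/{n}0.png',f['img']);np.savez(f'/tmp/{n}0.npz',**f);print(n,f['fx'],f['cx'],f['cy'],np.round(f['cam_to_world'],3).tolist())
E
```

```text
cell.py
jog.py
pics
0.0 [0.20439083 0.64279665 0.2336215 ] [[ 0.953 -0.303 -0.   ]
 [-0.303 -0.953 -0.002]
 [ 0.     0.002 -1.   ]] 0.9973135862148268 [-0.67953873 -0.74064648 -0.04574879]
top 432.60921723777085 276.1827799688099 206.64408744844326 [[0.008, -0.977, 0.212, 0.405], [-1.0, -0.008, -0.001, -0.064], [0.003, -0.212, -0.977, 0.751], [0.0, 0.0, 0.0, 1.0]]
side 463.1399790936305 282.98115941199694 212.7338170213495 [[-0.766, -0.318, 0.559, 0.194], [-0.643, 0.355, -0.679, 0.389], [0.018, -0.879, -0.476, 0.439], [0.0, 0.0, 0.0, 1.0]]
```

View pics/top0.png

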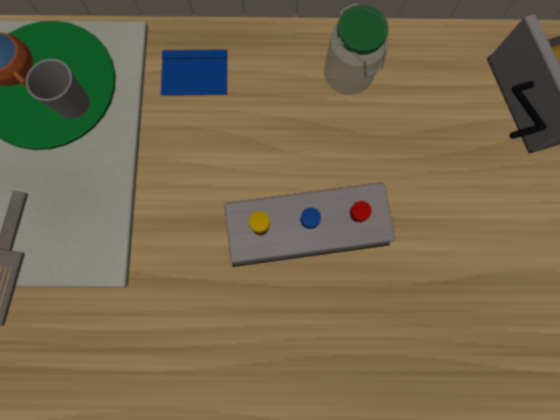

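View pics/side0.png

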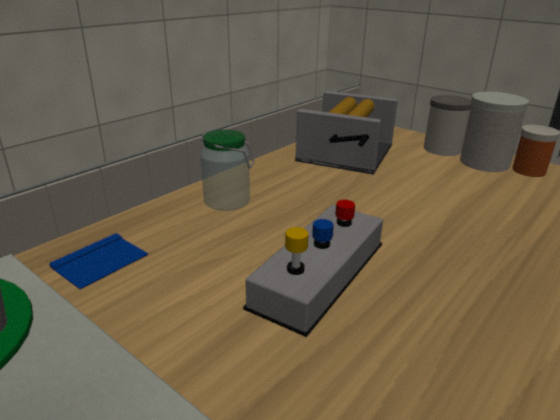

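The top view shows yellow at (260,222), blue at (311,218) in the middle and red at (361,211). The side view agrees: yellow out, blue (322,230) and red in.

```bash
cat > h.py <<'E'
import cv2,numpy as np
R={'blue':((100,150,60),(125,255,255)),'yellow':((20,150,80),(35,255,255)),'red':((0,180,80),(6,255,255))}
def ray(f,u,v):
    T=f['cam_to_world'];d=T[:3,:3]@[(u-f['cx'])/f['fx'],(v-f['cy'])/f['fy'],1];return T[:3,3],d
def onz(f,u,v,z):
    o,d=ray(f,u,v);return o+d*(z-o[2])/d[2]
def blob(f,c,box):
    u0,v0,u1,v1=box;h=cv2.cvtColor(np.ascontiguousarray(f['img'][v0:v1,u0:u1]),cv2.COLOR_BGR2HSV)
    cs,_=cv2.findContours(cv2.inRange(h,*R[c]),cv2.RETR_EXTERNAL,cv2.CHAIN_APPROX_NONE)
    return max(cs,key=cv2.contourArea)+np.array([u0,v0])
E
python3 - <<'E'
from h import *
t=dict(np.load('/tmp/top0.npz'));s=dict(np.load('/tmp/side0.npz'))
P={}
for c,z in(('blue',.093),('yellow',.117),('red',.093)):
    b=blob(t,c,(220,180,400,270));q=np.array([onz(t,*p[0],z) for p in b])
    (u,v),(w,h),_=cv2.minAreaRect(b)
    C,rad=cv2.minEnclosingCircle(q[:,:2].astype(np.float32))
    b2=blob(s,c,(250,190,390,290)); x,y,w2,h2=cv2.boundingRect(b2)
    # two-view: head mid in both (side bbox centre vs top blob)
    o1,d1=ray(t,u,v);o2,d2=ray(s,x+w2/2-.5,y+h2/2-.5)
    k=np.linalg.lstsq(np.c_[d1,-d2],o2-o1,rcond=None)[0];a,e=o1+k[0]*d1,o2+k[1]*d2
    P[c]=np.array(C);print(c,(u,v),'onplane',np.round(C,4),'diam',2*rad,np.round(np.ptp(q,0),4),'mean-extents',np.round((q.max(0)+q.min(0))/2,4),'tri',np.round((a+e)/2,4),'gap',np.linalg.norm(a-e))
d=P['yellow']-P['red'];print('spacing',np.linalg.norm(P['yellow']-P['blue']),np.linalg.norm(P['blue']-P['red']),'row angle deg',np.degrees(np.arctan2(d[1],d[0])),'mid',(P['yellow']+P['red'])/2)
E
```

```text
blue (310.0, 217.5) onplane [ 0.5306 -0.1172] diam 0.03125056251883507 [0.03   0.0279 0.    ] mean-extents [ 0.5307 -0.1175  0.093 ] tri [ 0.5327 -0.1183  0.0822] gap 6.4796129652249e-05
yellow (259.0, 221.5) onplane [ 0.5193 -0.0395] diam 0.03288475051522255 [0.0318 0.0298 0.    ] mean-extents [ 0.5194 -0.0396  0.117 ] tri [ 0.5216 -0.039   0.1064] gap 0.0006338512460181607
red (361.0, 210.5) onplane [ 0.5421 -0.1967] diam 0.03141104802489281 [0.0302 0.0297 0.    ] mean-extents [ 0.5424 -0.1961  0.093 ] tri [ 0.5444 -0.199   0.0823] gap 0.0004303791782828527
spacing 0.07855544675598247 0.08033659776310746 row angle deg 98.25732506401792 mid [ 0.53066513 -0.11808707]
```

Spacing (79 and 80 mm), diameter (31 mm) and triangulated head heights all fit. Blue is at (0.531, -0.118), with the row at 98.3°, so I'll close across the row.

The manual's scale: shifts go in shares of 0.3 m and turns go in shares of 2 rad. Converting my numbers, 0.03 m / 0.3 = 0.1, 0.026 m / 0.3 = 0.0867.

```bash
python3 jog.py '[{"d":[0.0867, 0.1, 0], "aperture":1}, {"d":[0.0867, 0.1, 0], "aperture":1}, {"d":[0.0867, 0.1, 0], "aperture":1}, {"d":[0.0867, 0.1, 0], "aperture":1}, {"d":[0.0867, 0.1, 0], "aperture":1}]'; python3 jog.py '[{"d":[0.0867, 0.1, 0], "aperture":1}, {"d":[0.0867, 0.1, 0], "aperture":1}, {"d":[0.0867, 0.1, 0], "aperture":1}, {"d":[0.0867, 0.1, 0], "aperture":1}, {"d":[0.0867, 0.1, 0], "aperture":1}]'
```

```text
clock: 0.52
eef_pos: [0.2832, 0.4589, 0.2341]
eef_rot: [[0.953, -0.303, -0.0], [-0.303, -0.953, -0.001], [-0.0, 0.001, -1.0]]
force: [0.3, -0.2, 0.3]
opening: 0.998
gripper_force: 0.0
clock: 0.93
eef_pos: [0.3615, 0.2766, 0.2345]
eef_rot: [[0.953, -0.303, -0.0], [-0.303, -0.953, 0.0], [-0.0, -0.0, -1.0]]
force: [1.0, -0.6, 0.7]
opening: 1.003
gripper_force: 0.0
```

In the tool's units: 0.03 m / 0.3 = 0.1, 0.026 m / 0.3 = 0.0867.

```bash
python3 jog.py '[{"d":[0.0867, 0.1, 0], "aperture":1}, {"d":[0.0867, 0.1, 0], "aperture":1}, {"d":[0.0867, 0.1, 0], "aperture":1}, {"d":[0.0867, 0.1, 0], "aperture":1}, {"d":[0.0867, 0.1, 0], "aperture":1}]'; python3 jog.py '[{"d":[0.0867, 0.1, 0], "aperture":1}, {"d":[0.0867, 0.1, 0], "aperture":1}, {"d":[0.0867, 0.1, 0], "aperture":1}, {"d":[0.0867, 0.1, 0], "aperture":1}, {"d":[0.0867, 0.1, 0], "aperture":1}]'; python3 jog.py '[{"yaw":0.062, "aperture":1}, {"yaw":0.062, "aperture":1}, {"yaw":0.062, "aperture":1}, {"yaw":0.062, "aperture":1}, {"yaw":0.062, "aperture":1}]';  python3 jog.py '[{"yaw":0.062, "aperture":1}, {"yaw":0.062, "aperture":1}, {"yaw":0.062, "aperture":1}, {"yaw":0.062, "aperture":1}, {"aperture":1}]'; python3 -c "
from cell import r, cams, ticket;import numpy as np
s=r.observe();R=s['eef_rot'];print(np.round(s['joint_positions'],3),np.degrees(np.arctan2(R[1][0],R[0][0])),np.array(R).T@(np.array([.531,-.1177,.071])-s['eef_pos']))"
```

```text
clock: 1.35
eef_pos: [0.4399, 0.0943, 0.2347]
eef_rot: [[0.953, -0.303, 0.0], [-0.303, -0.953, 0.0], [0.0, -0.0, -1.0]]
force: [0.7, 1.0, 0.2]
opening: 1.0
gripper_force: 0.0
clock: 1.77
eef_pos: [0.5185, -0.0882, 0.2344]
eef_rot: [[0.953, -0.303, -0.0], [-0.303, -0.953, 0.0], [-0.0, -0.0, -1.0]]
force: [0.5, 1.4, 1.1]
opening: 0.996
gripper_force: 0.0
clock: 2.18
eef_pos: [0.518, -0.0864, 0.2341]
eef_rot: [[0.594, -0.804, -0.001], [-0.804, -0.594, -0.0], [-0.001, 0.001, -1.0]]
force: [-0.3, -0.1, -1.4]
opening: 0.998
gripper_force: 0.0
clock: 2.6
eef_pos: [0.518, -0.0861, 0.2342]
eef_rot: [[0.141, -0.99, -0.001], [-0.99, -0.141, 0.0], [-0.0, 0.001, -1.0]]
force: [0.5, -0.1, -0.3]
opening: 1.001
gripper_force: 0.0
[ 0.209  0.112 -0.316 -0.    -1.144 -0.068] -81.91920760015668 [ 0.03312551 -0.00854368  0.16322902]
```

In the tool's units: 0.035 m / 0.3 = 0.1167, 0.033 m / 0.3 = 0.11.

```bash
python3 jog.py '[{"d":[0.11, -0.0283, 0], "aperture":1}, {"d":[0, 0, 0.1167], "aperture":1}, {"d":[0, 0, 0.1167], "aperture":1}, {"d":[0, 0, 0.1167], "aperture":1}, {"aperture":1}]'; python3 -c "
from cell import r, cams, ticket;import numpy as np,cv2
s=r.observe();R=s['eef_rot'];print(np.array(R).T@(np.array([.531,-.1177,.071])-s['eef_pos']))
for n in('top','side'):
  f=cams.grab_frame(n)['img'];cv2.imwrite(f'pics/{n}1.png',f)
  np.save(f'/tmp/{n}1',f)
cv2.imwrite('pics/c1.png',np.hstack([cv2.resize(np.load('/tmp/top1.npy')[120:290,200:420],None,fx=1.8,fy=1.8),cv2.resize(np.load('/tmp/side1.npy')[150:320,230:430],None,fx=1.8,fy=1.8)]))"
```

```text
clock: 3.02
eef_pos: [0.5269, -0.1177, 0.1231]
eef_rot: [[0.149, -0.989, -0.011], [-0.989, -0.149, 0.0], [-0.002, 0.011, -1.0]]
force: [-1.2, 0.4, -1.7]
opening: 1.002
gripper_force: 0.0
[ 0.00076202 -0.00460412  0.05207465]
```

View pics/c1.png

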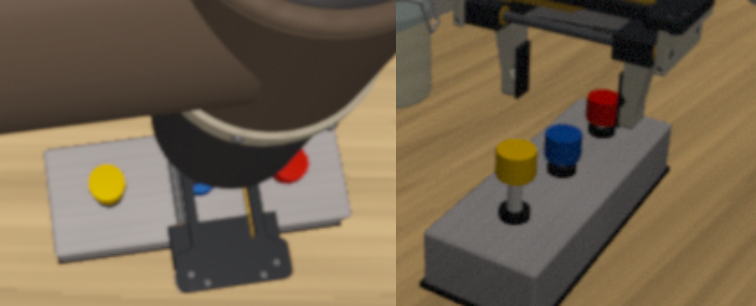

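The fingers straddle the row around blue (blue at 200,187 in the left crop and 563,147 in the right crop), with the neighbours clear. I'll let it settle and then go down.

```bash
python3 jog.py '[{"aperture":1}, {"aperture":1}]'; python3 -c "
from cell import r, cams, ticket;import numpy as np
s=r.observe();R=s['eef_rot'];print(np.array(R).T@(np.array([.531,-.1177,.071])-s['eef_pos']))"
```

```text
clock: 3.28
eef_pos: [0.5332, -0.1174, 0.132]
eef_rot: [[0.148, -0.989, 0.004], [-0.989, -0.148, -0.0], [0.001, -0.004, -1.0]]
force: [0.7, -0.1, 0.0]
opening: 0.999
gripper_force: 0.0
[-2.24630468e-05  2.43416219e-03  6.09822389e-02]
```

In the tool's units: 0.02 m / 0.3 = 0.0667, 0.01 m / 0.3 = 0.0333.

```bash
python3 jog.py '[{"d":[0, 0, 0.0667], "aperture":1}, {"d":[0, 0, 0.0667], "aperture":1}, {"d":[0, 0, 0.0333], "aperture":1}, {"aperture":1}, {"aperture":1}]'; python3 -c "
from cell import r, cams, ticket;import numpy as np
s=r.observe();R=s['eef_rot'];print(np.array(R).T@(np.array([.531,-.1177,.071])-s['eef_pos']))"
```

```text
clock: 3.7
eef_pos: [0.532, -0.1175, 0.0805]
eef_rot: [[0.147, -0.989, 0.001], [-0.989, -0.147, -0.0], [0.0, -0.001, -1.0]]
force: [0.2, -0.1, 0.3]
opening: 1.001
gripper_force: 0.0
[5.42072908e-05 1.06634903e-03 9.48200149e-03]
```

In the tool's units: 0.009 m / 0.3 = 0.03.

```bash
python3 jog.py '[{"d":[0, 0, 0.03], "aperture":1}, {"aperture":1}, {"aperture":0.6}, {"aperture":0.45}, {"aperture":0.4}]'; python3 jog.py '[{"aperture":0.36}, {"aperture":0}, {"aperture":0}, {"aperture":0}, {"aperture":0}]'; python3 jog.py '[{"aperture":0}, {"aperture":0}, {"aperture":0}]'
```

```text
clock: 4.12
eef_pos: [0.5318, -0.1175, 0.0709]
eef_rot: [[0.146, -0.989, 0.001], [-0.989, -0.146, 0.0], [0.0, -0.001, -1.0]]
force: [-0.0, 0.5, -0.3]
opening: 0.835
gripper_force: 0.0
clock: 4.53
eef_pos: [0.5316, -0.1175, 0.0706]
eef_rot: [[0.146, -0.989, 0.0], [-0.989, -0.146, 0.0], [-0.0, -0.0, -1.0]]
force: [-0.2, -0.5, 0.8]
opening: 0.454
gripper_force: 0.0
clock: 4.78
eef_pos: [0.5332, -0.1172, 0.0709]
eef_rot: [[0.147, -0.989, 0.003], [-0.989, -0.147, 0.0], [0.0, -0.003, -1.0]]
force: [5.9, -0.6, -2.0]
opening: 0.358
gripper_force: 30.0
```

Gripped at about 32 mm with a small side load. I'll shift 1.5 mm to relieve it and pull up.

In the tool's units: -0.006 m / 0.3 = -0.02, -0.0015 m / 0.3 = -0.005.

```bash
python3 jog.py '[{"d":[0, -0.005, 0], "aperture":0}, {"d":[0, 0, -0.02], "aperture":0}, {"d":[0, 0, -0.02], "aperture":0}, {"d":[0, 0, -0.02], "aperture":0}, {"d":[0, 0, -0.02], "aperture":0}]'; python3 jog.py '[{"d":[0, 0, -0.0033], "aperture":0}, {"aperture":0}, {"aperture":0}]'; python3 -c "
from cell import r, cams, ticket;import cv2
cv2.imwrite('pics/s2.png',cv2.resize(cams.grab_frame('side')['img'][150:320,230:430],None,fx=3,fy=3))"
```

```text
clock: 5.2
eef_pos: [0.5331, -0.1172, 0.0953]
eef_rot: [[0.146, -0.989, 0.0], [-0.989, -0.146, 0.0], [-0.0, -0.0, -1.0]]
force: [11.8, -1.3, -39.5]
opening: 0.359
gripper_force: 30.0
clock: 5.45
eef_pos: [0.5332, -0.1171, 0.0954]
eef_rot: [[0.146, -0.989, 0.0], [-0.989, -0.146, 0.0], [-0.0, -0.0, -1.0]]
force: [5.7, -0.7, -7.7]
opening: 0.359
gripper_force: 30.0
```

View pics/s2.png

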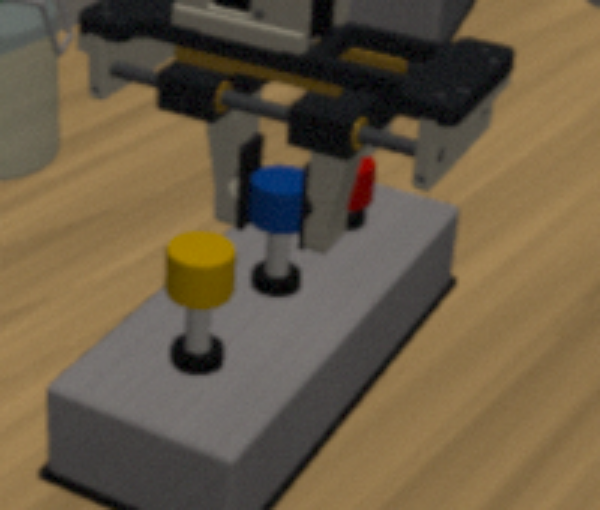

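Blue is up (head at 278,200), its stem showing like yellow's. I'll hold it to about a second in all, then push down.

In the tool's units: 0.008 m / 0.3 = 0.0267, 0.001 m / 0.3 = 0.0033.

```bash
python3 jog.py '[{"aperture":0}, {"aperture":0}, {"aperture":0}, {"aperture":0}, {"aperture":0}]'; python3 jog.py '[{"aperture":0}, {"aperture":0}, {"d":[0, 0, 0.0267], "aperture":0}, {"d":[0, 0, 0.0233], "aperture":0}, {"d":[0, 0, 0.02], "aperture":0}]'; python3 jog.py '[{"d":[0, 0, 0.01], "aperture":0}, {"d":[0, 0, 0.0033], "aperture":0}, {"aperture":0}]'
```

```text
clock: 5.92
eef_pos: [0.5332, -0.1171, 0.0954]
eef_rot: [[0.146, -0.989, 0.0], [-0.989, -0.146, 0.0], [-0.0, -0.0, -1.0]]
force: [5.4, -0.8, -7.5]
opening: 0.356
gripper_force: 30.0
clock: 6.33
eef_pos: [0.5332, -0.1172, 0.0741]
eef_rot: [[0.146, -0.989, 0.001], [-0.989, -0.146, 0.0], [-0.0, -0.001, -1.0]]
force: [4.7, 0.6, -3.9]
opening: 0.361
gripper_force: 30.0
clock: 6.58
eef_pos: [0.5333, -0.1172, 0.0711]
eef_rot: [[0.147, -0.989, 0.0], [-0.989, -0.147, -0.0], [0.0, -0.0, -1.0]]
force: [1.0, 1.8, 7.2]
opening: 0.361
gripper_force: 30.0
```

In the tool's units: -0.035 m / 0.3 = -0.1167, -0.03 m / 0.3 = -0.1.

```bash
python3 jog.py '[{"aperture":0.8}, {"aperture":0.8}, {"aperture":0.8}, {"aperture":0.8}, {"aperture":0.8}]'; python3 jog.py '[{"d":[0, 0, -0.0667], "aperture":0.8}, {"d":[0, 0, -0.1167], "aperture":0.8}, {"d":[0, 0, -0.1167], "aperture":0.8}, {"d":[0, 0, -0.1], "aperture":0.8}, {"aperture":0.8}]'; python3 jog.py '[{"aperture":0.8}, {"aperture":0.8}, {"aperture":0.8}]'; python3 -c "
from cell import r, cams, ticket;import cv2
cv2.imwrite('pics/s3.png',cv2.resize(cams.grab_frame('side')['img'][150:320,230:430],None,fx=3,fy=3))"
```

```text
clock: 7.0
eef_pos: [0.5326, -0.1174, 0.0703]
eef_rot: [[0.146, -0.989, -0.001], [-0.989, -0.146, -0.0], [-0.0, 0.001, -1.0]]
force: [0.6, -0.2, -1.2]
opening: 0.672
gripper_force: 0.0
clock: 7.42
eef_pos: [0.5362, -0.1176, 0.1972]
eef_rot: [[0.148, -0.989, 0.01], [-0.989, -0.148, -0.001], [0.002, -0.009, -1.0]]
force: [1.3, -0.1, 0.8]
opening: 0.798
gripper_force: 0.0
clock: 7.67
eef_pos: [0.5322, -0.1173, 0.1894]
eef_rot: [[0.146, -0.989, -0.002], [-0.989, -0.146, 0.0], [-0.0, 0.002, -1.0]]
force: [0.1, 0.1, 0.6]
opening: 0.8
gripper_force: 0.0
```

View pics/s3.png

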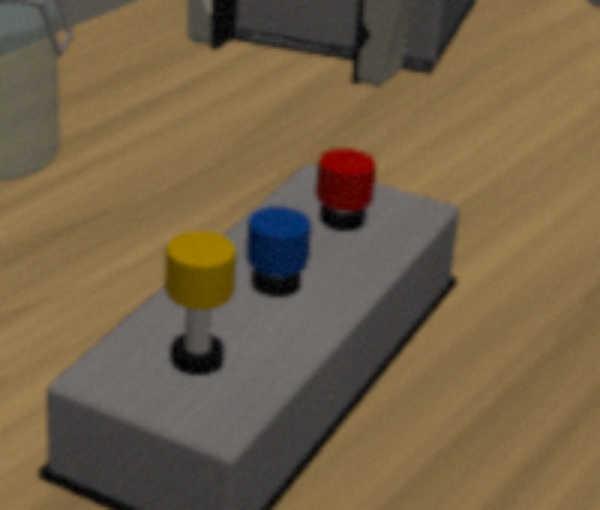

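Blue (278,242) is fully in, red (346,180) is in, yellow (200,270) is still out, and the gripper is clear. I'm handing the job in.

```bash
python3 -c "
from cell import r, cams, ticket;print(ticket.close_job())"
```

```text
the job is handed in; nothing more can be done
None
```

The blue fan knob was pulled out to its detent, left out for about a second, pushed fully back in and released; yellow and red are unchanged, and the job was handed in at about 7.7 s.

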